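Index and seat the sample carousel

TASK

Seat the white sample carousel on its grey drive unit: push its blue vane round with a fingertip until the notch in the rim stands over the pin at the red pointer, then press the disc down at its green centre until it is fully home, and take the hand away. Use closed fingertips only: do not pinch or lift the disc or its vane, do not force the disc down hard on the pin, and leave the other things on the counter where they are.

Things in the scene. Friction and masses are not known exactly. Their poses are not given: they have to be found in the camera images.
- drive_unit: grey round drive unit, 172 mm across, deck 40 mm above the counter, fixed to the counter; origin at the centre of its underside, z up, x from the centre toward the index pin. A steel spindle in its centre carries the white carousel disc.
- index_pin: fixed upright steel pin, 8 mm in diameter with a domed top, standing on the drive unit's deck 63 mm from the spindle axis, hidden under the disc while the disc is up; origin at its foot on the deck (40 mm above the counter). A red pointer block (10x14 mm, 22 mm tall), 78 mm from the axis just outside the disc's rim, stands at the same angle and marks where the pin is.
- pin_top (a point): top of the index pin, 57 mm above the counter
- notch (a point): centre of the notch in the disc's rim, at the disc's upper face, 63 mm from the axis. The notch is 11 mm wide, open through the rim and through the 10 mm thick disc; both sides of it are blue. It points away from the vane.
- hub (a point): centre of the disc's upper face, on the spindle axis, where a flat green pad 36 mm across (1 mm proud, for the eye only) shows the place to press; 68 mm above the counter with the disc up, 58 mm when fully home. The disc is 140 mm across, white, with a ring of small dark wells near the rim.
- vane (a point): middle of the top of the blue upright finger vane on the disc, 180 degrees from the notch, 48 mm from the axis; the vane is 15 mm thick across, 30 mm long along the radius (33 to 63 mm from the axis) and stands 20 mm above the disc's upper face. Its thick core stands 3 mm above its four cheeks.
- vane_left: blue cheek on one flat side of the vane (22x4x17 mm); origin at the middle of its lower edge on the disc
- vane_right: blue cheek on the other flat side of the vane (22x4x17 mm); origin likewise
- vane_inner: blue cheek on the vane's end toward the axis (4x6x17 mm); origin likewise
- vane_outer: blue cheek on the vane's end toward the rim (4x6x17 mm); origin likewise
- carousel_turn (a joint): angle of the disc on the spindle relative to the drive unit, rad, counter-clockwise from above; the notch stands exactly over the pin at 0 and at every full turn (6.283). It turns freely many times round either way, stays where it is left, and needs about 1 N at the vane.
- carousel_press (a joint): how far the disc has been pressed down the spindle, m: 0 at the start (underside 1 mm above the pin's top), 0.010 fully home, negative if lifted. A rubber ring grips the spindle: the disc stays at whatever height it is left, and pressing at the centre takes about 6 N. Pressed hard it goes down past about 3 mm only if the notch is over the pin; the domed pin centres a notch that is up to about 3 mm off.
- sample_cup_1: screw-capped specimen cup with green lid, 48 mm wide, 66 high; bystander; origin at the centre of its underside
- sample_cup_2: screw-capped specimen cup with green lid, 48 mm wide, 66 high; bystander; origin at the centre of its underside
- tally_counter: grey hand tally counter, 45x64x27; bystander; origin at the centre of its underside
- strip_bottle_1: black test-strip bottle, 42 mm wide, 114 high; bystander; origin at the centre of its underside
- red_box: small red carton, 34x55x20; bystander; origin at the centre of its underside
- steel_tin: small lidded metal tin, 32 mm wide, 33 high; bystander; origin at the centre of its underside
Not all that is in view belongs to the job. Of the things that look like the drive_unit, the larger one is meant.

How it is judged:
At the end, for the whole second after the job is handed in: The disc is at least 8 mm of its 10 mm travel down the spindle, at rest, with the notch within 4 mm of the pin, and the hand is clear (value of joint carousel_press above 0.008 m and horizontal distance between notch and pin_top below 0.004 m and velocity of joint carousel_press below 0.005 m/s); the robot touches nothing.
It fails at once if the disc is lifted more than 4 mm (value of joint carousel_press below -0.004 m).
It fails at once if the vane is pinched between the fingers ((contact force between the fingers and vane_left above 1 N and contact force between the fingers and vane_right above 1 N) or (contact force between the fingers and vane_inner above 1 N and contact force between the fingers and vane_outer above 1 N)).
It fails at once if the disc is forced onto the pin with more than 30 N (contact force between index_pin and anything else above 30 N).
It fails at once if a bystander is moved more than 20 mm (distance of any of sample_cup_1, sample_cup_2, tally_counter, strip_bottle_1, red_box, steel_tin from where it was at the start of the episode above 0.02 m).
It also fails if it takes over 48 s, if anything falls off the work surface, if the arm or the gripper's body presses on something with over 40 N, if the wrist force passes 120 N, or if a joint passes its speed limit or range.

ROBOT

A 7-joint arm with a two-finger parallel gripper is mounted at the origin on a cart in front of the work surface, level with it; the furniture and walls round the work are solid. World frame = base frame: x ahead of the robot, y to its left, z up, the work surface at z = 0. Lengths are in m, angles in rad, forces in N, time in s.
With the tool pointing down it reaches from about 0.4 to 0.875 m from the base axis. Payload 6.5 kg.
Tool frame: the origin (TCP) lies on the centre line of the jaws, within the pads' length; the fingertips stand robot.finger_overhang ahead of it and the grasp point (between the pads) lies 8 mm behind it (robot.finger_overhang is the distance from the TCP to the fingertips, in m); z points along the fingers, y is the line along which they close (so a half turn about z gives the same grasp; the last joint's range is limited). The gripper opens to 85 mm and grips with 20 to 120 N. Pads are 22 mm wide; open, the fingers measure 114 mm over their backs; the gripper's body (76 mm by 85 mm) begins 54 mm behind the grasp point. The pads swing forward as they close: fully open they stand 13 mm farther back than shut.
Start: joints at [1.21, 0.536, -0.004, 1.538, 0.003, 1.067, -0.071], TCP at [0.189, -0.622, 0.242] pointing down, gripper open.
Joint ranges: [-2.7, 2.7], [-0.37, 2.16], [-1.27, 1.26], [0.24, 2.4], [-1.31, 4.45], [0.19, 1.91], [-2.76, 2.76]. Speed limits (rad/s): [2.39, 2.39, 3.14, 3.14, 3.14, 3.14, 3.14].

INTERFACE

Orientations are given as a rotation vector (axis times angle).
In Python, from plant import monitor, get_image, order, robot gives the robot as it stands.
- The arm moves only by the shell command python3 -m jog 'ROWS' [FORCE]. ROWS is JSON, a list of rows, each an object of numbers: "wx", "wy", "wz": the turn, a rotation vector about the world's x, y, z scaled (see below); "x", "y", "z": the shift along the world's x, y, z scaled (see below); "fingers": the closure, from -1 (fully open) to 1 (shut), so that 0 is half open. A call has 1 to 12 rows; each row is the pose to reach, as a shift and turn from the pose commanded when the call began; what a row does not reach only later rows make up. The controller multiplies each number of a shift by 150 mm and each number of a turn by pi/2 rad. A row lasts 1/10 s, in which the tool goes at most 50 mm and 8.59 degrees, less where a joint would pass 70% of its speed; a pose out of reach is approached as far as the arm can. A call with a number of a shift or a turn outside -1 to 1 is refused whole. A call with a gripper value outside its range is refused whole. The fingers move at their own pace and stop on an object; FORCE is the grip in N (left out, the last holds). Time passes only in rows, so rows that repeat a pose let the fingers close. It gives the time, the measured TCP pose, the force, the opening and the grip force at its end, in the units of the state.
- monitor.sense(): the state, without advancing time (a new reading comes with each control period).
- get_image(name): name is "side" or "top" or "wrist"; returns a dict with "frame" (400x640x3 uint8, red, green, blue), "z_map" (400x640 float32, m along the optical axis (not along the pixel's ray), 0 where there is no reading), "fx", "fy", "cx", "cy" (pixels), "rvec" (rotation vector, rad) and "tvec" (3), from world to camera coordinates, as OpenCV has them. Camera axes: x right, y down, z forward; pixel columns grow to the right and rows downward; lengths in m; the calibration is good to about 2 mm. A picture is of the moment at which its call begins.
- order.hand_in(): hands the job in; it is judged then, once.
The state is a dict: "t": time; "joints": joint angles; "qvel": joint speeds; "effort": joint torques, N m; "tcp_pos": TCP position; "tcp_rot": TCP orientation; "force": force on the tool from outside, world axes, zero at the start; "wrist_torque": the same for the moment, N m; "finger_gap": finger opening in m; "gripper_force": force on a finger pad.
Only numpy, scipy, OpenCV 4.12 (cv2) and the standard library are available. Lean on these libraries where they do the work, as an engineer would, in place of code of your own. Each camera call takes 0.05 s, during which the arm holds its last target. There are 200 camera calls.

## Working session

There is one attempt and no reset: what is moved stays moved. The work goes in short steps, Python scripts to look and compute and a shell command to move; the robot and the scene stay as the last step left them, time stands still between calls to the robot, and variables do not carry over. Pictures are saved under pics/ and viewed, at most 10 in all, crops included, and the job is handed in when it is done.

```bash
mkdir -p pics; ls
python3 - <<'E'
from plant import monitor,get_image,robot
import cv2
s=monitor.sense();print(s, robot.finger_overhang)
for n in("top","side"):
    d=get_image(n);cv2.imwrite(f"pics/{n}1.png",d["frame"][...,::-1]);print(n,d["fx"],d["cx"],d["cy"],d["rvec"],d["tvec"])
E
```

```text
pics
{'t': 0.0, 'joints': array([ 1.20978435,  0.53717571, -0.00443536,  1.53888377,  0.00258109,
        1.06730264, -0.07118619]), 'qvel': array([-6.24336234e-05, -8.27177045e-04,  1.33008659e-03,  9.88336694e-04,
       -8.60003176e-04,  5.88909934e-04, -2.20316957e-03]), 'effort': array([-6.08838145e-04, -5.83408535e+01,  1.04820784e+00, -2.59103251e+01,
        1.22911599e-02,  9.62740945e-03, -7.53257211e-06]), 'tcp_pos': array([ 0.18866947, -0.62136562,  0.24140277]), 'tcp_rot': array([-3.10580081e+00, -4.61275756e-01,  5.83635790e-04]), 'force': array([ 0.13541991, -1.10084498,  0.68179804]), 'wrist_torque': array([ 0.01745929, -0.0264741 ,  0.03107408]), 'gripper_force': 0.0, 'finger_gap': 0.08531509097746771} 0.011
top 422.00179492454873 312.5239568561273 193.0348537655654 [ 2.01039899 -2.20607711  0.23617196] [0.23161377 0.51391332 1.02436347]
side 499.68167158429003 318.3470175744378 199.28329499613238 [ 1.54589715 -2.10388147  0.76543099] [0.35040793 0.3867286  1.06678147]
```

View pics/top1.png

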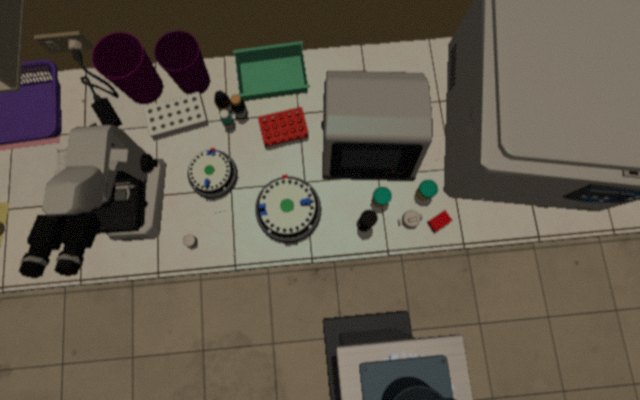

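View pics/side1.png

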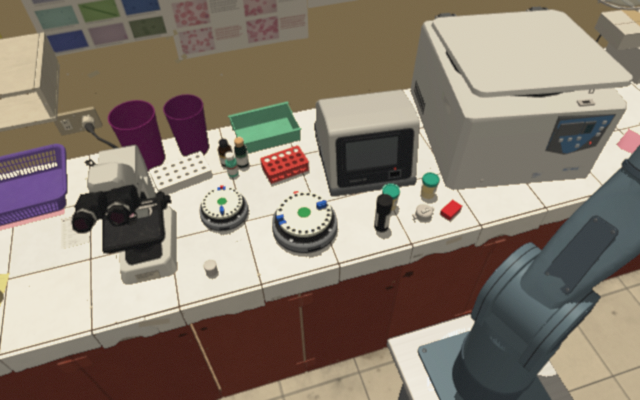

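The top view shows two carousels: the large one at (287,207) and a smaller look-alike at (210,171). I'm choosing the larger. The side view shows them at (305,215) and (222,207). The red pointer is behind the large disc, near (285,178) in the top view. Next I'll take close crops and measure.

```bash
cat > h.py <<'E'
import numpy as np,cv2
from plant import monitor,get_image
def ray(d,u,v):
    R=cv2.Rodrigues(np.array(d["rvec"],float))[0];t=np.array(d["tvec"],float).ravel()
    return -R.T@t, R.T@np.array([(u-d["cx"])/d["fx"],(v-d["cy"])/d["fy"],1.])
def onz(d,u,v,z):
    o,r=ray(d,u,v);return o+r*(z-o[2])/r[2]
def proj(d,p):
    R=cv2.Rodrigues(np.array(d["rvec"],float))[0];q=R@np.array(p,float)+np.array(d["tvec"]).ravel()
    return np.array([d["fx"]*q[0]/q[2]+d["cx"],d["fy"]*q[1]/q[2]+d["cy"]])
def two(d1,p1,d2,p2):
    o1,r1=ray(d1,*p1);o2,r2=ray(d2,*p2)
    s=np.linalg.lstsq(np.c_[r1,-r2],o2-o1,rcond=None)[0]
    a,b=o1+s[0]*r1,o2+s[1]*r2
    return (a+b)/2,np.linalg.norm(a-b)
def blobs(d,col,box,amin=6):
    x0,y0,x1,y1=box
    h=cv2.cvtColor(d["frame"],cv2.COLOR_RGB2HSV)[y0:y1,x0:x1];H,S,V=h[...,0].astype(int),h[...,1],h[...,2]
    m={"g":(H>35)&(H<90)&(S>110)&(V>40),"b":(H>100)&(H<130)&(S>110)&(V>40),"r":((H<10)|(H>170))&(S>120)&(V>50)}[col]
    n,l,st,c=cv2.connectedComponentsWithStats(m.astype(np.uint8))
    return [(c[i][0]+x0,c[i][1]+y0,int(st[i][4])) for i in range(1,n) if st[i][4]>=amin]
E
python3 - <<'E'
from h import *
T=get_image("top");S=get_image("side")
bt=(245,165,332,250);bs=(260,180,350,260)
for n,d,b in(("T",T,bt),("S",S,bs)):
    for c in "gbr": print(n,c,[(np.round(q,1).tolist(),np.round(onz(d,q[0],q[1],.068),3).tolist()) for q in blobs(d,c,b)])
g1=blobs(T,"g",bt,30)[0];g2=blobs(S,"g",bs,30)[0];print("hub",two(T,g1[:2],S,g2[:2]))
f=lambda d,b:cv2.resize(d["frame"][b[1]:b[3],b[0]:b[2],::-1],(390,390),interpolation=cv2.INTER_CUBIC)
cv2.imwrite("pics/crop1.png",np.hstack([f(T,bt),f(S,bs)]))
E
```

```text
T g [([286.6, 205.2, 105.0], [0.505, 0.251, 0.068])]
T b [([305.6, 201.4, 50.0], [0.511, 0.203, 0.068]), ([261.1, 206.1, 30.0], [0.509, 0.315, 0.068]), ([261.9, 212.5, 30.0], [0.493, 0.314, 0.068])]
T r [([284.1, 176.1, 14.0], [0.581, 0.251, 0.068])]
S g [([303.7, 211.9, 79.0], [0.507, 0.249, 0.068])]
S b [([321.1, 204.3, 56.0], [0.518, 0.199, 0.068]), ([280.0, 219.3, 57.0], [0.502, 0.313, 0.068])]
S r [([273.6, 180.6, 20.0], [0.636, 0.297, 0.068])]
hub (array([0.50452409, 0.25010971, 0.07153944]), np.float64(0.001412461200187716))
```

View pics/crop1.png

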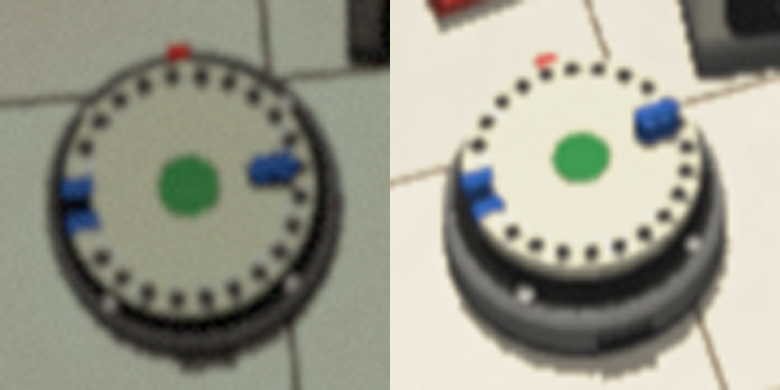

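The crop confirms the large carousel. In the top half, the green hub is at (286.6,205), the vane at (305.6,201) on the right, and the notch at (261.5,209) on the left. The red pointer is at (284,176). The vane has to turn about 94° clockwise. Next I'll work out exact angles and check the obstacles along the way.

Run:
```python
from h import *
T=get_image("top");S=get_image("side")
bt=(245,165,332,250);bs=(260,183,350,260)
P=lambda d,q,z:onz(d,q[0],q[1],z)
for n,d,b in(("T",T,bt),("S",S,bs)):
    g=blobs(d,"g",b,30)[0];hub=P(d,g,.069);B=blobs(d,"b",b)
    va=max(B,key=lambda q:q[0]);no=np.mean([q[:2] for q in B if q[0]<290],0)
    ang=lambda p:round(float(np.degrees(np.arctan2(p[1]-hub[1],p[0]-hub[0]))),1)
    v=P(d,va,.083);nn=P(d,no,.066)
    print(n,"hub",hub.round(4),"vane",v.round(4),ang(v),"notch",nn.round(4),ang(nn))
    for q in blobs(d,"r",b,3): p=P(d,q,.060);print("  red",q,p.round(4),ang(p))
for n,d in(("T",T),("S",S)):
    z=d["z_map"];v,u=np.mgrid[:400,:640];k=z>0
    R=cv2.Rodrigues(np.array(d["rvec"],float))[0]
    c=np.c_[(u[k]-d["cx"])/d["fx"]*z[k],(v[k]-d["cy"])/d["fy"]*z[k],z[k]]
    w=(c-np.array(d["tvec"]).ravel())@R
    for y in np.arange(-.7,.4,.1):
        r=[]
        for h in(.13,.2,.28):
            m=(w[:,2]>h)&(abs(w[:,1]-y)<.05)&(w[:,0]>.35)
            r.append(round(float(w[m,0].min()),2) if m.sum()>5 else None)
        print(n,round(y,1),r)
```

```text
T hub [0.5056 0.2509 0.069 ] vane [0.5077 0.2026 0.083 ] -87.5 notch [0.5014 0.315  0.066 ] 93.7
  red (np.float64(284.14285714285717), np.float64(176.07142857142858), 14) [0.5836 0.2517 0.06  ] 0.6
S hub [0.5062 0.249  0.069 ] vane [0.5056 0.2022 0.083 ] -90.7 notch [0.5036 0.3129 0.066 ] 92.3
  red (np.float64(295.25), np.float64(191.75), 4) [0.5868 0.2497 0.06  ] 0.5
T -0.7 [None, None, None]
T -0.6 [0.42, 0.82, 0.82]
T -0.5 [0.42, 0.42, 0.52]
T -0.4 [0.43, 0.43, 0.46]
T -0.3 [0.46, 0.46, 0.48]
T -0.2 [0.48, 0.48, 0.5]
T -0.1 [0.57, 0.59, None]
T -0.0 [0.57, 0.6, None]
T 0.1 [0.58, 0.61, None]
T 0.2 [0.97, 0.97, None]
T 0.3 [0.97, 0.97, None]
S -0.7 [0.97, 0.97, None]
S -0.6 [0.42, 0.42, 0.44]
S -0.5 [0.42, 0.42, 0.44]
S -0.4 [0.43, 0.43, 0.46]
S -0.3 [0.46, 0.46, 0.47]
S -0.2 [0.48, 0.48, 0.5]
S -0.1 [0.57, 0.59, 0.97]
S -0.0 [0.57, 0.6, 0.97]
S 0.1 [0.58, 0.61, 0.97]
S 0.2 [0.97, 0.97, 0.97]
S 0.3 [0.97, 0.97, 0.97]
```

```bash
python3 -m jog '[{"x":0.1,"y":0.2,"wz":0.04,"fingers":1},{"x":0.2,"y":0.4,"wz":0.08,"fingers":1},{"x":0.3,"y":0.6,"wz":0.12,"fingers":1},{"x":0.4,"y":0.8,"wz":0.16,"fingers":1},{"x":0.5,"y":1,"wz":0.2,"fingers":1},{"x":0.5,"y":1,"wz":0.2,"fingers":1}]' 20
python3 -m jog '[{"x":0.1,"y":0.2,"wz":0.04,"fingers":1},{"x":0.2,"y":0.4,"wz":0.08,"fingers":1},{"x":0.3,"y":0.6,"wz":0.12,"fingers":1},{"x":0.4,"y":0.8,"wz":0.16,"fingers":1},{"x":0.5,"y":1,"wz":0.2,"fingers":1},{"x":0.5,"y":1,"wz":0.2,"fingers":1}]'
```

```text
schema error: expected keys wx, wy, wz, x, y, z, fingers
schema error: expected keys wx, wy, wz, x, y, z, fingers
```

```bash
python3 -m jog '[{"x":0.1,"y":0.2,"z":0,"wx":0,"wy":0,"wz":0.04,"fingers":1},{"x":0.2,"y":0.4,"z":0,"wx":0,"wy":0,"wz":0.08,"fingers":1},{"x":0.3,"y":0.6,"z":0,"wx":0,"wy":0,"wz":0.12,"fingers":1},{"x":0.4,"y":0.8,"z":0,"wx":0,"wy":0,"wz":0.16,"fingers":1},{"x":0.5,"y":1,"z":0,"wx":0,"wy":0,"wz":0.2,"fingers":1},{"x":0.5,"y":1,"z":0,"wx":0,"wy":0,"wz":0.2,"fingers":1}]' 20
python3 -m jog '[{"x":0.1,"y":0.2,"z":0,"wx":0,"wy":0,"wz":0.04,"fingers":1},{"x":0.2,"y":0.4,"z":0,"wx":0,"wy":0,"wz":0.08,"fingers":1},{"x":0.3,"y":0.6,"z":0,"wx":0,"wy":0,"wz":0.12,"fingers":1},{"x":0.4,"y":0.8,"z":0,"wx":0,"wy":0,"wz":0.16,"fingers":1},{"x":0.5,"y":1,"z":0,"wx":0,"wy":0,"wz":0.2,"fingers":1},{"x":0.5,"y":1,"z":0,"wx":0,"wy":0,"wz":0.2,"fingers":1}]'
```

```text
t: 0.9
tcp_pos: [0.2669, -0.4677, 0.2424]
tcp_rot: [-2.992, -0.953, -0.003]
force: [1.1, -0.2, -0.5]
finger_gap: 0.0005
gripper_force: 0.0
t: 1.5
tcp_pos: [0.3411, -0.3185, 0.2425]
tcp_rot: [-2.807, -1.409, -0.002]
force: [0.1, -1.2, -0.4]
finger_gap: 0.0
gripper_force: 0.0
```

```bash
python3 -m jog '[{"x":0.1,"y":0.2,"z":0,"wx":0,"wy":0,"wz":0.03,"fingers":1},{"x":0.15,"y":0.4,"z":0,"wx":0,"wy":0,"wz":0.06,"fingers":1},{"x":0.2,"y":0.6,"z":0,"wx":0,"wy":0,"wz":0.09,"fingers":1},{"x":0.25,"y":0.8,"z":0,"wx":0,"wy":0,"wz":0.12,"fingers":1},{"x":0.3,"y":1,"z":0,"wx":0,"wy":0,"wz":0.15,"fingers":1},{"x":0.3,"y":1,"z":0,"wx":0,"wy":0,"wz":0.15,"fingers":1}]'
python3 -m jog '[{"x":0.05,"y":0.2,"z":0,"wx":0,"wy":0,"wz":0.03,"fingers":1},{"x":0.1,"y":0.4,"z":0,"wx":0,"wy":0,"wz":0.06,"fingers":1},{"x":0.15,"y":0.6,"z":0,"wx":0,"wy":0,"wz":0.09,"fingers":1},{"x":0.2,"y":0.8,"z":0,"wx":0,"wy":0,"wz":0.12,"fingers":1},{"x":0.25,"y":1,"z":0,"wx":0,"wy":0,"wz":0.15,"fingers":1},{"x":0.25,"y":1,"z":0,"wx":0,"wy":0,"wz":0.15,"fingers":1}]'
python3 -m jog '[{"x":0.05,"y":0.2,"z":0,"wx":0,"wy":0,"wz":0.02,"fingers":1},{"x":0.1,"y":0.4,"z":0,"wx":0,"wy":0,"wz":0.04,"fingers":1},{"x":0.15,"y":0.6,"z":0,"wx":0,"wy":0,"wz":0.06,"fingers":1},{"x":0.2,"y":0.8,"z":0,"wx":0,"wy":0,"wz":0.08,"fingers":1},{"x":0.25,"y":1,"z":0,"wx":0,"wy":0,"wz":0.1,"fingers":1},{"x":0.25,"y":1,"z":0,"wx":0,"wy":0,"wz":0.1,"fingers":1}]'
python3 - <<'E'
from h import *
d=get_image("wrist");cv2.imwrite("pics/w1.png",d["frame"][...,::-1])
P=lambda q,z:onz(d,q[0],q[1],z).round(4)
for c,z in(("g",.069),("b",.068),("r",.062)):
    for q in blobs(d,c,(0,0,640,400),60): print(c,np.round(q,0),P(q,z))
E
```

```text
t: 2.1
tcp_pos: [0.385, -0.1694, 0.2426]
tcp_rot: [-2.625, -1.726, -0.002]
force: [-0.9, 0.2, 0.5]
finger_gap: -0.0001
gripper_force: 0.0
t: 2.7
tcp_pos: [0.4228, -0.0194, 0.2428]
tcp_rot: [2.404, 2.022, 0.004]
force: [0.5, -0.2, -0.0]
finger_gap: -0.0
gripper_force: 0.0
t: 3.3
tcp_pos: [0.4602, 0.1307, 0.2426]
tcp_rot: [-2.239, -2.202, -0.004]
force: [-1.0, -0.4, -0.2]
finger_gap: -0.0002
gripper_force: 0.0
g [ 379.  297. 1222.] [0.512  0.0116 0.069 ]
b [389.  99. 343.] [0.5143 0.2024 0.068 ]
b [379. 100.  66.] [0.5066 0.202  0.068 ]
r [ 602.   59. 8667.] [0.6896 0.2306 0.062 ]
r [476.  35. 197.] [0.5839 0.25   0.062 ]
r [324. 381. 381.] [ 0.4546 -0.1016  0.062 ]
```

View pics/w1.png

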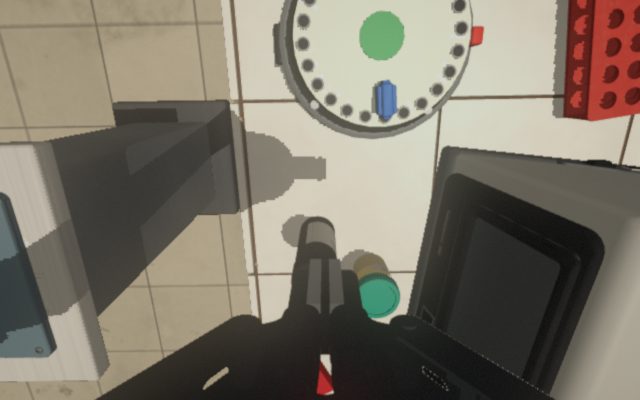

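The wrist view shows the disc's green hub at (381,35), the vane at (388,100) and the red pointer at (476,35), level with the hub. So the pointer stands along +x from the axis. I'm moving over the space on the vane's +x side.

```bash
python3 -m jog '[{"x":0.15,"y":0.15,"z":0,"wx":0,"wy":0,"wz":0,"fingers":1},{"x":0.35,"y":0.35,"z":-0.1,"wx":0,"wy":0,"wz":0,"fingers":1},{"x":0.51,"y":0.51,"z":-0.2,"wx":0,"wy":0,"wz":0,"fingers":1},{"x":0.51,"y":0.51,"z":-0.45,"wx":0,"wy":0,"wz":0,"fingers":1},{"x":0.51,"y":0.51,"z":-0.65,"wx":0,"wy":0,"wz":0,"fingers":1},{"x":0.51,"y":0.51,"z":-0.78,"wx":0,"wy":0,"wz":0,"fingers":1},{"x":0.51,"y":0.51,"z":-0.78,"wx":0,"wy":0,"wz":0,"fingers":1}]'
python3 - <<'E'
from h import *
d=get_image("wrist");t=get_image("side");b=(225,130,385,260)
cv2.imwrite("pics/w2.png",np.hstack([cv2.resize(d["frame"][...,::-1],(400,250)),cv2.resize(t["frame"][b[1]:b[3],b[0]:b[2],::-1],(400,250))]))
for c,z in(("g",.069),("b",.085),("r",.062)):
    for q in blobs(d,c,(0,0,640,400),60): print(c,np.round(q,0),onz(d,q[0],q[1],z).round(4))
E
```

```text
t: 4.05
tcp_pos: [0.5342, 0.2006, 0.1222]
tcp_rot: [-2.246, -2.195, 0.01]
force: [0.5, -0.3, 0.3]
finger_gap: -0.0001
gripper_force: 0.0
g [ 268.  159. 1652.] [0.5043 0.2475 0.069 ]
b [ 253.   24. 1768.] [0.5053 0.3091 0.085 ]
b [276. 237. 187.] [0.5084 0.2092 0.085 ]
r [  598.   142. 16464.] [0.6817 0.251  0.062 ]
r [417. 146. 425.] [0.5843 0.2513 0.062 ]
```

View pics/w2.png

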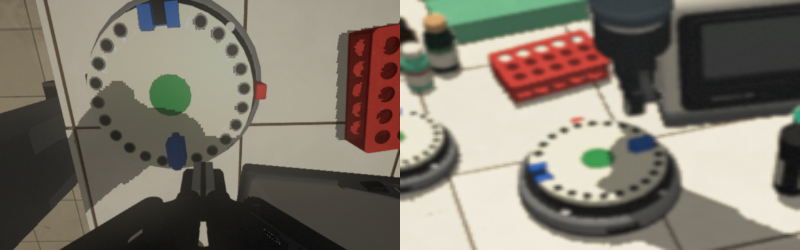

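The wrist view shows the closed tips near (325,330) in full-size pixels, on the +x side of the vane at (276,237). The microwave corner is close on the right, so I'll check the clearance before going down.

Run:
```python
from h import *
print(monitor.sense()["tcp_pos"])
for n in("top","side","wrist"):
    d=get_image(n);z=d["z_map"];v,u=np.mgrid[:400,:640];k=z>0
    R=cv2.Rodrigues(np.array(d["rvec"],float))[0]
    w=(np.c_[(u[k]-d["cx"])/d["fx"]*z[k],(v[k]-d["cy"])/d["fy"]*z[k],z[k]]-np.array(d["tvec"]).ravel())@R
    m=(w[:,2]>.04)&(w[:,2]<.25)&(w[:,0]>.595)&(w[:,0]<.75)&(w[:,1]>0)&(w[:,1]<.22)
    q=w[m]
    if len(q): print(n,m.sum(),"ymax",np.percentile(q[:,1],[95,99]).round(3),"xmin near corner",[ (y,q[abs(q[:,1]-y)<.01][:,0].min().round(3)) for y in (.1,.12,.14,.16) if (abs(q[:,1]-y)<.01).any()],q[:,2].max())
```

```text
[0.53603799 0.20276614 0.1255214 ]
top 2730 ymax [0.126 0.135] xmin near corner [(0.1, np.float64(0.64)), (0.12, np.float64(0.655)), (0.14, np.float64(0.676))] 0.21768381181620158
side 2624 ymax [0.145 0.206] xmin near corner [(0.1, np.float64(0.595)), (0.12, np.float64(0.595)), (0.14, np.float64(0.595))] 0.21968414504059747
wrist 17918 ymax [0.149 0.204] xmin near corner [(0.14, np.float64(0.595)), (0.16, np.float64(0.595))] 0.13058519903699786
```

```bash
python3 -m jog '[{"x":0,"y":0,"z":-0.1,"wx":0,"wy":0,"wz":0,"fingers":1},{"x":0,"y":0,"z":-0.2,"wx":0,"wy":0,"wz":0,"fingers":1},{"x":0,"y":0,"z":-0.27,"wx":0,"wy":0,"wz":0,"fingers":1},{"x":0,"y":0,"z":-0.27,"wx":0,"wy":0,"wz":0,"fingers":1},{"x":0,"y":0,"z":-0.27,"wx":0,"wy":0,"wz":0,"fingers":1}]'
python3 - <<'E'
import numpy as np
from plant import monitor
p=monitor.sense()["tcp_pos"];print(p)
h=np.array([.506,.250]);r,s=.043,.022
for f in np.arange(-88,-181,-8):
    a=np.radians(f);q=h+r*np.array([np.cos(a),np.sin(a)])+s*np.array([-np.sin(a),np.cos(a)])
    print(f,q.round(4),((q-p[:2])/.15).round(3),round((f+88)/90,3))
E
```

```text
t: 4.8
tcp_pos: [0.535, 0.2046, 0.0843]
tcp_rot: [-2.242, -2.2, 0.001]
force: [0.4, 0.3, 0.5]
finger_gap: 0.0001
gripper_force: 0.0
[0.53502442 0.20464212 0.0842833 ]
-88 [0.5295 0.2078] [-0.037  0.021] 0.0
-96 [0.5234 0.2049] [-0.078  0.002] -0.089
-104 [0.5169 0.203 ] [-0.121 -0.011] -0.178
-112 [0.5103 0.2019] [-0.165 -0.018] -0.267
-120 [0.5036 0.2018] [-0.21  -0.019] -0.356
-128 [0.4969 0.2026] [-0.254 -0.014] -0.444
-136 [0.4904 0.2043] [-0.298 -0.002] -0.533
-144 [0.4841 0.2069] [-0.339  0.015] -0.622
-152 [0.4784 0.2104] [-0.378  0.038] -0.711
-160 [0.4731 0.2146] [-0.413  0.067] -0.8
-168 [0.4685 0.2195] [-0.443  0.099] -0.889
-176 [0.4646 0.2251] [-0.469  0.136] -0.978
```

```bash
python3 -m jog '[{"x":-0.04,"y":0.01,"z":0,"wx":0,"wy":0,"wz":0,"fingers":1},{"x":-0.06,"y":0,"z":0,"wx":0,"wy":0,"wz":-0.04,"fingers":1},{"x":-0.08,"y":-0.01,"z":0,"wx":0,"wy":0,"wz":-0.09,"fingers":1},{"x":-0.1,"y":-0.01,"z":0,"wx":0,"wy":0,"wz":-0.13,"fingers":1},{"x":-0.12,"y":-0.02,"z":0,"wx":0,"wy":0,"wz":-0.18,"fingers":1},{"x":-0.145,"y":-0.025,"z":0,"wx":0,"wy":0,"wz":-0.22,"fingers":1},{"x":-0.165,"y":-0.025,"z":0,"wx":0,"wy":0,"wz":-0.27,"fingers":1},{"x":-0.19,"y":-0.025,"z":0,"wx":0,"wy":0,"wz":-0.31,"fingers":1},{"x":-0.21,"y":-0.025,"z":0,"wx":0,"wy":0,"wz":-0.36,"fingers":1},{"x":-0.23,"y":-0.025,"z":0,"wx":0,"wy":0,"wz":-0.4,"fingers":1},{"x":-0.25,"y":-0.02,"z":0,"wx":0,"wy":0,"wz":-0.44,"fingers":1},{"x":-0.25,"y":-0.02,"z":0,"wx":0,"wy":0,"wz":-0.44,"fingers":1}]'
cat >> h.py <<'E'
HUB=np.array([.506,.250])
def look(tag):
    s=monitor.sense();print(s["t"],s["tcp_pos"].round(4),s["tcp_rot"].round(3),s["force"].round(1))
    for n in("top","side","wrist"):
        d=get_image(n);box={"top":(245,165,332,250),"side":(260,183,350,260),"wrist":(0,0,640,400)}[n]
        for c in "bgr":
            for q in blobs(d,c,box,6 if n!="wrist" else 60):
                p=onz(d,q[0],q[1],{"b":.068,"g":.069,"r":.061}[c]);e=p[:2]-HUB
                if np.hypot(*e)<.1: print(n,c,np.round(q,1),p[:2].round(4),"r",np.hypot(*e).round(4),"ang",np.degrees(np.arctan2(e[1],e[0])).round(1))
        if n!="top": cv2.imwrite(f"pics/{n}_{tag}.png",d["frame"][...,::-1])
E
python3 -c "from h import *;look('a')"
```

```text
t: 6.0
tcp_pos: [0.4976, 0.2019, 0.0854]
tcp_rot: [2.855, 1.31, 0.001]
force: [-0.6, 0.5, -0.9]
finger_gap: -0.0001
gripper_force: 0.2
6.0 [0.4976 0.2019 0.0854] [2.855e+00 1.310e+00 1.000e-03] [-0.6  0.5 -0.9]
top b [267.7 190.2  19. ] [0.5485 0.2956] r 0.0624 ang 47.0
top b [263.8 195.2  25. ] [0.5365 0.3065] r 0.0643 ang 61.6
top b [305.4 215.6  20. ] [0.4748 0.2063] r 0.0537 ang -125.5
top g [286.6 205.2 105. ] [0.5052 0.251 ] r 0.0012 ang 127.8
side b [281.6 206.2  31. ] [0.5425 0.2984] r 0.0606 ang 53.0
side b [321.5 214.2  73. ] [0.4857 0.2074] r 0.0471 ang -115.5
side g [303.7 211.9  79. ] [0.5062 0.249 ] r 0.001 ang -79.1
wrist b [ 248.1   27.3 2765. ] [0.5428 0.2998] r 0.062 ang 53.5
wrist b [ 274.4  293.7 1243. ] [0.4702 0.208 ] r 0.0552 ang -130.5
wrist g [ 270.4  190.6 3043. ] [0.5051 0.2474] r 0.0027 ang -110.1
wrist r [408.3  57.1 894. ] [0.5844 0.2511] r 0.0784 ang 0.8
```

View pics/wrist_a.png

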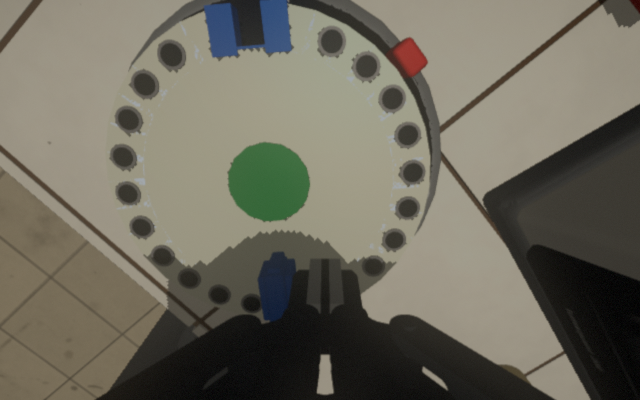

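The wrist view shows the tip against the vane at (278,285) and the notch swung to about (248,27), which is 53° from the axis line. The red pointer is at (410,57). I'll keep pushing on the same arc.

```bash
python3 -m jog '[{"x":-0.02,"y":0.005,"z":0,"wx":0,"wy":0,"wz":-0.04,"fingers":1},{"x":-0.045,"y":0.012,"z":0,"wx":0,"wy":0,"wz":-0.09,"fingers":1},{"x":-0.065,"y":0.02,"z":0,"wx":0,"wy":0,"wz":-0.13,"fingers":1},{"x":-0.085,"y":0.03,"z":0,"wx":0,"wy":0,"wz":-0.18,"fingers":1},{"x":-0.105,"y":0.04,"z":0,"wx":0,"wy":0,"wz":-0.22,"fingers":1},{"x":-0.125,"y":0.053,"z":0,"wx":0,"wy":0,"wz":-0.27,"fingers":1},{"x":-0.143,"y":0.067,"z":0,"wx":0,"wy":0,"wz":-0.31,"fingers":1},{"x":-0.16,"y":0.082,"z":0,"wx":0,"wy":0,"wz":-0.36,"fingers":1},{"x":-0.175,"y":0.097,"z":0,"wx":0,"wy":0,"wz":-0.4,"fingers":1},{"x":-0.19,"y":0.114,"z":0,"wx":0,"wy":0,"wz":-0.44,"fingers":1},{"x":-0.2,"y":0.13,"z":0,"wx":0,"wy":0,"wz":-0.49,"fingers":1},{"x":-0.2,"y":0.13,"z":0,"wx":0,"wy":0,"wz":-0.49,"fingers":1}]'
python3 -c "from h import *;look('b')"
```

```text
t: 7.35
tcp_pos: [0.4675, 0.2214, 0.0848]
tcp_rot: [3.138, 0.144, -0.001]
force: [-0.4, -0.3, 0.6]
finger_gap: 0.0003
gripper_force: 0.2
7.35 [0.4675 0.2214 0.0848] [ 3.138e+00  1.440e-01 -1.000e-03] [-0.4 -0.3  0.6]
top b [292.1 226.9   8. ] [0.4494 0.2417] r 0.0572 ang -171.7
side b [296.3 194.7  12. ] [0.5692 0.2512] r 0.0632 ang 1.1
side b [289.9 197.8   8. ] [0.564  0.2703] r 0.0614 ang 19.3
side b [312.5 223.1  54. ] [0.4651 0.2378] r 0.0427 ang -163.4
side g [302.3 213.   45. ] [0.5037 0.2534] r 0.0041 ang 124.7
wrist b [ 244.    30.1 2766. ] [0.5669 0.2615] r 0.062 ang 10.6
wrist b [274.9 301.8 775. ] [0.4477 0.2441] r 0.0586 ang -174.2
wrist g [ 269.3  191.3 3204. ] [0.5043 0.249 ] r 0.002 ang -150.6
wrist r [291.2   2.4  85. ] [0.5792 0.2449] r 0.0734 ang -4.0
```

```bash
python3 -m jog '[{"x":-0.005,"y":0.012,"z":0,"wx":0,"wy":0,"wz":-0.03,"fingers":1},{"x":-0.01,"y":0.024,"z":0,"wx":0,"wy":0,"wz":-0.06,"fingers":1},{"x":-0.02,"y":0.036,"z":0,"wx":0,"wy":0,"wz":-0.09,"fingers":1},{"x":-0.025,"y":0.046,"z":0,"wx":0,"wy":0,"wz":-0.1,"fingers":1},{"x":-0.025,"y":0.046,"z":0,"wx":0,"wy":0,"wz":-0.1,"fingers":1},{"x":-0.025,"y":0.046,"z":0,"wx":0,"wy":0,"wz":-0.1,"fingers":1},{"x":-0.025,"y":-0.05,"z":0,"wx":0,"wy":0,"wz":-0.1,"fingers":1},{"x":-0.025,"y":-0.1,"z":0.2,"wx":0,"wy":0,"wz":-0.1,"fingers":1},{"x":-0.025,"y":-0.1,"z":0.4,"wx":0,"wy":0,"wz":-0.1,"fingers":1},{"x":-0.025,"y":-0.1,"z":0.6,"wx":0,"wy":0,"wz":-0.1,"fingers":1},{"x":-0.025,"y":-0.1,"z":0.6,"wx":0,"wy":0,"wz":-0.1,"fingers":1}]'
python3 -c "from h import *;look('c')"
```

```text
t: 8.6
tcp_pos: [0.4666, 0.206, 0.1784]
tcp_rot: [-3.137, 0.105, -0.01]
force: [0.2, -0.1, -0.0]
finger_gap: 0.0001
gripper_force: 0.0
8.6 [0.4666 0.206  0.1784] [-3.137  0.105 -0.01 ] [ 0.2 -0.1 -0. ]
top b [288.5 223.7  42. ] [0.4582 0.2502] r 0.0478 ang 179.8
side b [293.1 195.7   9. ] [0.5684 0.2602] r 0.0632 ang 9.3
side b [300. 194.   9.] [0.5685 0.2413] r 0.0631 ang -7.9
side b [309.5 224.3  46. ] [0.4639 0.2461] r 0.0423 ang -174.7
side g [303.7 211.9  79. ] [0.5062 0.249 ] r 0.001 ang -79.1
side r [295.8 193.1  14. ] [0.581  0.2497] r 0.075 ang -0.2
wrist b [255.6  53.8 430. ] [0.5682 0.2415] r 0.0627 ang -7.7
wrist b [222.9  57.4 435. ] [0.5675 0.2623] r 0.0627 ang 11.3
wrist b [258.4 224.4 379. ] [0.4542 0.2544] r 0.052 ang 175.1
wrist b [269.3 222.8  81. ] [0.4549 0.2464] r 0.0512 ang -176.0
wrist r [240.6  27.3 343. ] [0.5847 0.2502] r 0.0787 ang 0.2
```

View pics/wrist_c.png

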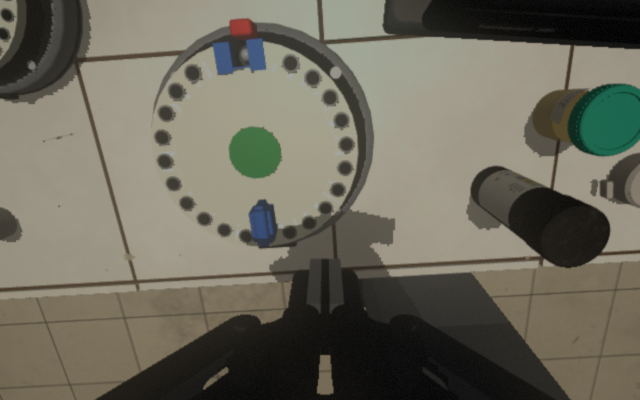

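The wrist view shows the pin visible inside the notch at (245,57), between the blue sides at (223,57) and (256,54). The pointer is at (241,27), and the mismatch is about 1.5 mm, inside the 3 mm that the pin can centre. I'm moving over the hub.

```bash
python3 -m jog '[{"x":0.1,"y":0.1,"z":-0.05,"wx":0,"wy":0,"wz":0.02,"fingers":1},{"x":0.2,"y":0.2,"z":-0.15,"wx":0,"wy":0,"wz":0.03,"fingers":1},{"x":0.27,"y":0.29,"z":-0.3,"wx":0,"wy":0,"wz":0.04,"fingers":1},{"x":0.27,"y":0.29,"z":-0.45,"wx":0,"wy":0,"wz":0.04,"fingers":1},{"x":0.27,"y":0.29,"z":-0.53,"wx":0,"wy":0,"wz":0.04,"fingers":1},{"x":0.27,"y":0.29,"z":-0.53,"wx":0,"wy":0,"wz":0.04,"fingers":1},{"x":0.27,"y":0.29,"z":-0.53,"wx":0,"wy":0,"wz":0.04,"fingers":1}]'
python3 -c "from h import *;look('d')"
```

```text
t: 9.45
tcp_pos: [0.5044, 0.249, 0.0952]
tcp_rot: [3.141, -0.006, -0.001]
force: [0.9, 0.3, 0.4]
finger_gap: -0.0003
gripper_force: 0.0
9.45 [0.5044 0.249  0.0952] [ 3.141e+00 -6.000e-03 -1.000e-03] [0.9 0.3 0.4]
top b [288.4 223.6  45. ] [0.4584 0.2503] r 0.0476 ang 179.6
side b [309.5 224.1  51. ] [0.4644 0.2458] r 0.0418 ang -174.3
side g [303.3 213.   52. ] [0.5028 0.251 ] r 0.0033 ang 162.1
side r [295.  192.8  12. ] [0.5824 0.2515] r 0.0765 ang 1.1
wrist b [ 318.8  131.8 1758. ] [0.568  0.2521] r 0.062 ang 1.9
wrist b [324.8 367.3 246. ] [0.436 0.25 ] r 0.07 ang -180.0
wrist g [325.1 238.6 616. ] [0.5163 0.2495] r 0.0103 ang -3.0
wrist r [322.   91.1 675. ] [0.5852 0.2506] r 0.0792 ang 0.4
```

```bash
python3 -m jog '[{"x":0.005,"y":0.005,"z":-0.05,"wx":0,"wy":0,"wz":0,"fingers":1},{"x":0.005,"y":0.005,"z":-0.08,"wx":0,"wy":0,"wz":0,"fingers":1},{"x":0.005,"y":0.005,"z":-0.1,"wx":0,"wy":0,"wz":0,"fingers":1},{"x":0.005,"y":0.005,"z":-0.11,"wx":0,"wy":0,"wz":0,"fingers":1},{"x":0.005,"y":0.005,"z":-0.12,"wx":0,"wy":0,"wz":0,"fingers":1},{"x":0.005,"y":0.005,"z":-0.125,"wx":0,"wy":0,"wz":0,"fingers":1},{"x":0.005,"y":0.005,"z":-0.125,"wx":0,"wy":0,"wz":0,"fingers":1}]'
python3 -m jog '[{"x":0,"y":0,"z":-0.005,"wx":0,"wy":0,"wz":0,"fingers":1},{"x":0,"y":0,"z":-0.01,"wx":0,"wy":0,"wz":0,"fingers":1},{"x":0,"y":0,"z":-0.01,"wx":0,"wy":0,"wz":0,"fingers":1}]'
python3 -m jog '[{"x":0,"y":0,"z":-0.005,"wx":0,"wy":0,"wz":0,"fingers":1},{"x":0,"y":0,"z":-0.01,"wx":0,"wy":0,"wz":0,"fingers":1},{"x":0,"y":0,"z":-0.01,"wx":0,"wy":0,"wz":0,"fingers":1}]'
```

```text
t: 10.3
tcp_pos: [0.505, 0.2501, 0.0766]
tcp_rot: [3.141, -0.006, -0.001]
force: [-1.3, -0.5, 3.8]
finger_gap: -0.0002
gripper_force: 1.8
t: 10.6
tcp_pos: [0.5051, 0.2502, 0.0751]
tcp_rot: [3.141, -0.006, -0.001]
force: [-1.9, -1.7, 3.9]
finger_gap: 0.0003
gripper_force: 2.2
t: 10.9
tcp_pos: [0.5051, 0.2502, 0.0736]
tcp_rot: [3.141, -0.006, -0.001]
force: [-2.6, -1.2, 4.4]
finger_gap: -0.0003
gripper_force: 2.1
```

```bash
python3 -m jog '[{"x":0,"y":0,"z":-0.005,"wx":0,"wy":0,"wz":0,"fingers":1},{"x":0,"y":0,"z":-0.01,"wx":0,"wy":0,"wz":0,"fingers":1},{"x":0,"y":0,"z":-0.015,"wx":0,"wy":0,"wz":0,"fingers":1},{"x":0,"y":0,"z":-0.02,"wx":0,"wy":0,"wz":0,"fingers":1},{"x":0,"y":0,"z":-0.02,"wx":0,"wy":0,"wz":0,"fingers":1}]'
python3 -m jog '[{"x":0,"y":0,"z":-0.005,"wx":0,"wy":0,"wz":0,"fingers":1},{"x":0,"y":0,"z":-0.01,"wx":0,"wy":0,"wz":0,"fingers":1},{"x":0,"y":0,"z":-0.01,"wx":0,"wy":0,"wz":0,"fingers":1}]'
```

```text
t: 11.4
tcp_pos: [0.5051, 0.2501, 0.0705]
tcp_rot: [3.141, -0.006, -0.001]
force: [-2.5, -1.5, 4.4]
finger_gap: 0.0
gripper_force: 2.1
t: 11.7
tcp_pos: [0.5051, 0.2501, 0.0691]
tcp_rot: [3.141, -0.006, -0.001]
force: [-2.6, -1.8, 5.0]
finger_gap: -0.0
gripper_force: 2.7
```

```bash
python3 -m jog '[{"x":0,"y":0,"z":-0.004,"wx":0,"wy":0,"wz":0,"fingers":1},{"x":0,"y":0,"z":-0.008,"wx":0,"wy":0,"wz":0,"fingers":1},{"x":0,"y":0,"z":-0.008,"wx":0,"wy":0,"wz":0,"fingers":1}]'
python3 -m jog '[{"x":0,"y":0,"z":-0.004,"wx":0,"wy":0,"wz":0,"fingers":1},{"x":0,"y":0,"z":-0.004,"wx":0,"wy":0,"wz":0,"fingers":1}]'
```

```text
t: 12.0
tcp_pos: [0.5051, 0.2502, 0.069]
tcp_rot: [3.141, -0.006, -0.001]
force: [-4.8, -4.0, 16.7]
finger_gap: 0.0
gripper_force: 8.4
t: 12.2
tcp_pos: [0.5052, 0.2502, 0.0689]
tcp_rot: [3.141, -0.006, -0.001]
force: [-7.5, -3.7, 22.2]
finger_gap: -0.0001
gripper_force: 11.2
```

The press has reached a hard stop at TCP 0.069 m, which puts the disc top at 0.058 m, fully home. I'm lifting away and checking.

```bash
python3 -m jog '[{"x":0,"y":0,"z":0.05,"wx":0,"wy":0,"wz":0,"fingers":1},{"x":0,"y":0,"z":0.2,"wx":0,"wy":0,"wz":0,"fingers":1},{"x":0,"y":-0.1,"z":0.4,"wx":0,"wy":0,"wz":0,"fingers":1},{"x":0,"y":-0.2,"z":0.6,"wx":0,"wy":0,"wz":0,"fingers":1},{"x":-0.1,"y":-0.3,"z":0.7,"wx":0,"wy":0,"wz":0,"fingers":1},{"x":-0.2,"y":-0.4,"z":0.7,"wx":0,"wy":0,"wz":0,"fingers":1},{"x":-0.2,"y":-0.4,"z":0.7,"wx":0,"wy":0,"wz":0,"fingers":1},{"x":-0.2,"y":-0.4,"z":0.7,"wx":0,"wy":0,"wz":0,"fingers":1}]'
python3 - <<'E'
from h import *
look('e')
a=get_image("wrist");z=a["z_map"];v,u=np.mgrid[:400,:640];k=z>0
R=cv2.Rodrigues(np.array(a["rvec"],float))[0]
w=(np.c_[(u[k]-a["cx"])/a["fx"]*z[k],(v[k]-a["cy"])/a["fy"]*z[k],z[k]]-np.array(a["tvec"]).ravel())@R
r=np.hypot(w[:,0]-.506,w[:,1]-.25);m=(r>.02)&(r<.04)&(w[:,0]>.5)
print("disc z",np.median(w[m,2]),"counter",np.median(w[(r>.1)&(r<.12)&(w[:,2]<.03),2]))
E
```

```text
t: 13.0
tcp_pos: [0.4758, 0.1904, 0.1724]
tcp_rot: [-3.141, 0.006, -0.001]
force: [-0.6, 0.3, 0.2]
finger_gap: 0.0002
gripper_force: 0.0
13.0 [0.4758 0.1904 0.1724] [-3.141e+00  6.000e-03 -1.000e-03] [-0.6  0.3  0.2]
top b [280.6 183.4   9. ] [0.563  0.2619] r 0.0582 ang 11.8
top b [288.7 224.2  38. ] [0.4568 0.2496] r 0.0492 ang -179.6
top g [286.  209.4  20. ] [0.4948 0.2535] r 0.0117 ang 162.8
side b [300.1 196.4  11. ] [0.5604 0.2433] r 0.0548 ang -7.0
side b [293.4 198.4  11. ] [0.5591 0.2621] r 0.0545 ang 12.8
side b [309.5 226.2  46. ] [0.4581 0.2478] r 0.048 ang -177.4
side g [304.  214.3  77. ] [0.4982 0.2506] r 0.0079 ang 175.7
side r [295.7 193.3  18. ] [0.5803 0.2501] r 0.0743 ang 0.1
wrist b [215.4  70.7 401. ] [0.5672 0.2594] r 0.0619 ang 8.7
wrist b [247.   69.7 397. ] [0.5678 0.2396] r 0.0626 ang -9.6
wrist b [239.6 230.8 301. ] [0.4587 0.2531] r 0.0474 ang 176.3
wrist r [230.4  41.1 351. ] [0.5848 0.2502] r 0.0788 ang 0.2
disc z 0.057403878335136826 counter -0.0012015472940723826
```

View pics/wrist_e.png

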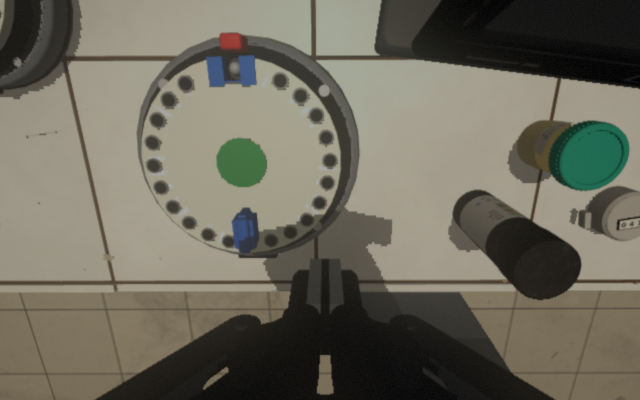

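The pin sits centred in the notch at (233,68), lined up with the pointer at (230,41). The disc face measures 0.0574 m, so it is fully home, and the hand is clear.

```bash
python3 -c "from plant import order;print(order.hand_in())"
```

```text
the job is handed in; nothing more can be done
None
```

The carousel is fully home on its pin, with the notch centred at the red pointer and the hand clear; I handed the job in at about 13 s of the 48 s allowed, and no verdict was returned.

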